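Wedge the vial cradle onto the sloping draw-up stand

ROBOT

A 6-joint arm with a two-finger parallel gripper is mounted at the origin on a cart in front of the work surface, level with it; the furniture and walls round the work are solid. World frame = base frame: x ahead of the robot, y to its left, z up, the work surface at z = 0. Lengths are in m, angles in rad, forces in N, time in s.
With the tool pointing down it reaches from about 0.275 to 0.875 m from the base axis. Payload 12.5 kg.
Tool frame: the origin (TCP) lies at the very end of the fingers, on their centre line; the grasp point (between the pads) lies 19 mm behind it; z points along the fingers, y is the line along which they close (so a half turn about z gives the same grasp; the last joint's range is limited). The gripper opens to 85 mm and grips with 20 to 120 N. Pads are 22 mm wide; open, the fingers measure 114 mm over their backs; the gripper's body (76 mm by 85 mm) begins 54 mm behind the grasp point. The pads swing forward as they close: fully open they stand 13 mm farther back than shut.
Start: joints at [1.148, 0.351, 1.652, -0, 1.139, -0.085], TCP at [0.182, 0.519, 0.231] pointing down, gripper open.
Joint ranges: [-2.75, 2.75], [-0.79, 2.1], [0.01, 2.65], [-1.57, 4.71], [0.07, 3.14], [-2.87, 2.87]. Speed limits (rad/s): [2.22, 2.22, 2.79, 3.14, 3.14, 3.14].

INTERFACE

Orientations are given as a 3x3 rotation matrix whose columns are the frame's x, y, z axes.
In Python, from bench import manip gives the robot as it stands. Calls block until the motion is done:
- manip.move_ptp(position, orientation): joint-space move of the TCP to a pose.
- manip.move_l(position, attitude=None, max_speed=0.15): straight line of the TCP; attitude=None keeps the orientation; max_speed is the mean speed in m/s.
- manip.move_j(angles): joint-space move.
- manip.set_gripper(opening, effort=None): opening from 0.0 (shut) to 1.0 (fully open); effort is the grip in N (None keeps the last); returns when the fingers have stopped.
- manip.dwell(seconds).
- manip.inverse_kinematics(position, orientation): joint angles nearest the present ones, or None.
- manip.grab_frame(name): name is "side" or "top" or "wrist"; returns (picture, depth): 384x512x3 uint8, red, green, blue; 384x512 float32, m along the optical axis (not along the pixel's ray), 0 where there is no reading.
- manip.get_calibration(name): a dict with "camera_matrix" (3x3 intrinsics, pixels), "R" (3x3) and "t" (3): a world point X has camera coordinates R X + t. Camera axes: x right, y down, z forward; pixel columns grow to the right and rows downward; lengths in m; the calibration is good to about 2 mm. A picture is of the moment at which its call begins: read the wrist's pose just before it. get_calibration takes no time and is no camera call; for the wrist camera it gives the pose at the moment of the call.
A pose or a line that the arm cannot do raises manip.Unreachable and nothing moves.
- manip.sign_off(): hands the job in; it is judged then, once.
Trained networks look in the newest picture that a camera, given by its name, has taken for a name from the list of things; names that differ only in an ending like _2 or _b are one class to them, and where a whole thing is asked for, a point or a joint stands for the part that bears it (a point fixed in the world has none). Each returns a list of dicts, best first, with "confidence" (0 to 1); they miss things now and then, are a little off and sometimes report something else, mostly with a low value. They report only what shows in the picture. A call takes as long as a camera call.
- manip.look_for(camera, name): "at" ([x, y, z] in m, in world coordinates, good to about 4 mm: the middle of the surface that is visible of it).
Readings, each from a call of its own:
- manip.current_time(): time.
- manip.current_qpos(): joint angles.
- manip.current_joint_vel(): joint speeds.
- manip.current_joint_torque(): joint torques, N m.
- manip.current_ee_pos(): TCP position.
- manip.current_tcp_rot(): TCP orientation.
- manip.current_force(): force on the tool from outside, world axes, zero at the start.
- manip.current_ft_torque(): the same for the moment, N m.
- manip.current_grip_width(): opening from 0.0 (shut) to 1.0 (fully open).
- manip.current_grip_force(): force on a finger pad.
Only numpy, scipy, OpenCV 4.12 (cv2) and the standard library are available. Lean on these libraries where they do the work, as an engineer would, in place of code of your own. Each camera call takes 0.05 s, during which the arm holds its last target. There are 200 camera calls.

TASK

Mount the blue vial cradle on the sloping stand: set its dovetail foot on the bare upper part of the slope, narrow end (white collar) pointing down the slope, and slide it down between the two tapered jaws until it is wedged tight, so that it stays tight by itself when you let go. Push firmly but do not ram it, and leave the two vials and the sample pot between the two work places where they stand.

Things in the scene. Friction and masses are not known exactly. Their poses are not given: they have to be found in the camera images.
- way: fixed sloping, black rubber-coated bed of a stand with a grey base (156 x 96 mm, 0.12 m high), tilted 25 degrees, low end towards the robot, yaw within 20. Origin on the bed's surface at the mouth, midway between the jaws' upper ends, 70 mm above the counter; x up the slope, y across, z square out of the bed. Bed 92 mm wide, x = -70 to +95 mm; bare above x = 0. Grippy: the cradle does not slide by itself.
- jaws_end (a point): point on the bed midway between the jaws' lower ends (axes as the way). Two undercut jaws run from here 66 mm up to the mouth, 14 mm high (colliding lip to 16), outsides within 42 mm of the middle, inner faces leaning inward 30 degrees; apart at the bed 42 mm here, about 50 mm at the mouth (1 mm every 8).
- seat_mean (a point): point on the bed 18 mm below the mouth (axes as the way): where the cradle's origin wedges on average. The silver jaw (-y) is fixed; the brass one (+y) is set up to 1.4 mm closer or wider each time, too little to see, so it wedges up to 12 mm above or below this point and 0.7 mm aside: only the rising force tells. The wedge locks by friction: a push of 10 to 20 N down the slope leaves it tight; over 30 N is ramming.
- cradle: loose blue plastic vial cradle, 0.11 to 0.2 kg, standing on its foot on the counter. Origin: centre of the foot's underside; x to the wide heel, z up. Dovetail foot 70 mm long, 14 mm high, underside 43.6 mm wide at the nose (-x), 52.4 at the heel, flanks as the jaws. On it a 24 mm wide neck to 20 mm height and, at the nose, a white vial collar (33 mm across, x = -36 to -3 mm, top at 43).
- cradle_heel (a point): centre of the foot's flat heel face (axes as the cradle), 35 mm from its origin and 7 mm above the underside; the face is 14 mm high and can be pushed. With the cradle wedged it still stands 4 to 29 mm above the mouth, clear of the jaws.
- cradle_grip (a point): centre of the cradle's upright grip rib (axes as the cradle): blue with black ridges, 14 mm thick across y, 30 mm long in x; 18 mm from the foot's centre towards the heel and 36 mm above the underside; top 53 mm above the underside, lower end 20 mm.
- ampoule: small brown vial with an orange cap, 19 mm across, 40 mm high, standing between the two work places; origin at the centre of its underside. Leave it alone.
- vial: clear vial with a white cap and a green and white label, 39 mm across, 89 mm high, standing between the two work places; origin at the centre of its underside. Leave it alone.
- pot: sample pot with a white lid, 51 mm across, 74 mm high, standing between the two work places; origin at the centre of its underside. Leave it alone.

How it is judged:
On the way, in this order (a step that is already met when the one before it is completed fails the run):
1. the cradle is lifted clear of the counter (height (world z) of cradle above 0.04 m), for 0.1 s.
2. the foot is on the slope at the upper end of the jaws, in line with the way (x of cradle in the frame of way between -0.002 and 0.07 m and y of cradle in the frame of way between -0.012 and 0.012 m and z of cradle in the frame of way between -0.006 and 0.006 m and angle between the x axis of cradle and the x axis of way, either way round below 0.2 rad), for 0.05 s.
At the end, for the whole second after the job is handed in: The cradle's foot lies flat between the jaws (within 3.4 degrees, 4 mm of the middle, 3 mm of the bed), 3 to 36 mm past the mouth by its centre, at rest, and is wedged: by itself it still presses on the bed and fixed jaw with more than 3.5 N (x of cradle in the frame of way between -0.036 and -0.003 m and y of cradle in the frame of way between -0.004 and 0.004 m and z of cradle in the frame of way between -0.003 and 0.003 m and angle between the x axis of cradle and the x axis of way, either way round below 0.06 rad and contact force between cradle and way above 3.5 N and linear speed of cradle below 0.01 m/s); the robot touches nothing.
It fails at once if a vial or the sample pot is moved more than 25 mm (distance of any of ampoule, vial, pot from where it was at the start of the episode above 0.025 m).
It fails at once if the cradle is rammed: between the jaws it presses on the bed and fixed jaw with more than 80 N (x of cradle in the frame of way below 0 m and contact force between cradle and way above 80 N).
It also fails if it takes over 51 s, if anything falls off the work surface, if the arm or the gripper's body presses on something with over 40 N, if the wrist force passes 120 N, or if a joint passes its speed limit or range.

## Working session

There is one attempt and no reset: what is moved stays moved. The work goes in short steps, each a Python script; the robot and the scene stay as the last script left them, time stands still between calls to the robot, and variables do not carry over. Pictures are saved under pics/ and viewed, at most 10 in all, crops included, and the job is handed in when it is done.

```bash
ls; mkdir -p pics
python3 - <<'E'
from bench import manip
import cv2, numpy as np
ims=[]
for c in ("side","top"):
    p,d=manip.grab_frame(c); np.savez(f"pics/{c}0.npz",p=p,d=d,**manip.get_calibration(c))
    cv2.imwrite(f"pics/{c}0.png",p[:,:,::-1])
    for n in ("cradle","cradle_grip","cradle_heel","way","jaws_end","seat_mean","ampoule","vial","pot"):
        r=manip.look_for(c,n)
        print(c,n,[(np.round(x["at"],3).tolist(),round(x["confidence"],2)) for x in r[:2]])
print(manip.current_time())
E
```

```text
pics
side cradle [([0.477, 0.177, 0.02], 0.77)]
side cradle_grip [([0.48, 0.173, 0.022], 0.74)]
side cradle_heel [([0.48, 0.178, 0.021], 0.86)]
side way [([0.525, -0.187, 0.079], 0.82), ([0.476, 0.028, 0.049], 0.28)]
side jaws_end [([0.527, -0.186, 0.077], 0.58)]
side seat_mean [([0.527, -0.193, 0.081], 0.82)]
side ampoule []
side vial [([0.478, 0.029, 0.048], 0.79), ([0.476, 0.178, 0.02], 0.25)]
side pot [([0.564, 0.023, 0.046], 0.79)]
top cradle [([0.476, 0.164, 0.02], 0.9), ([0.533, -0.193, 0.082], 0.64)]
top cradle_grip [([0.48, 0.161, 0.016], 0.96)]
top cradle_heel [([0.479, 0.16, 0.02], 0.97)]
top way [([0.531, -0.193, 0.081], 0.71)]
top jaws_end [([0.53, -0.188, 0.08], 0.96)]
top seat_mean [([0.529, -0.191, 0.079], 0.8)]
top ampoule [([0.529, -0.188, 0.083], 0.67), ([0.388, -0.007, 0.043], 0.6)]
top vial [([0.472, 0.009, 0.069], 0.78)]
top pot [([0.568, 0.004, 0.072], 0.92), ([0.387, -0.006, 0.042], 0.43)]
1.0
```

View pics/top0.png

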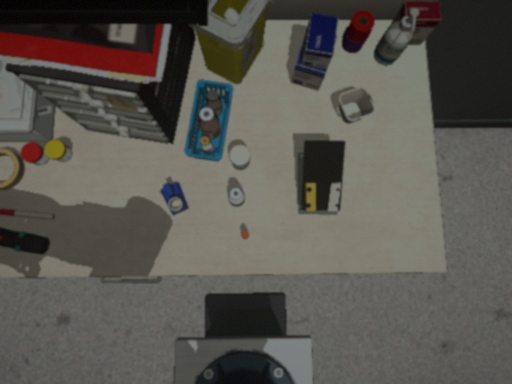

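View pics/side0.png

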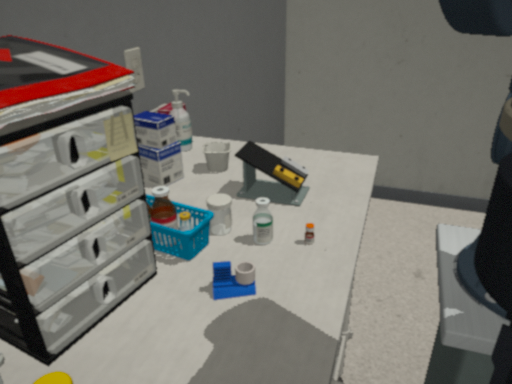

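The top view shows the cradle at px (174,196). Its collar is towards the robot (176,204) and its rib is up-left (169,183). The way is at (322,177) with the jaws low (310–335,195). The vials and pot stand at x≈235–245, and the side view agrees. Next I'll take wrist views above the cradle and the way.

```bash
cat > h.py <<'E'
from bench import manip
import cv2, numpy as np
def down(yaw,flip=1):
    # tool z down, tool y along +-(cradle y) for cradle yaw
    c,s=np.cos(yaw),np.sin(yaw); y=np.array([-s,c,0])*flip; z=np.array([0,0,-1.]); return np.c_[np.cross(y,z),y,z]
def cloud(c):
    K=manip.get_calibration(c); p,d=manip.grab_frame(c)
    v,u=np.mgrid[:384,:512]; M=K["camera_matrix"]
    P=np.stack([(u-M[0,2])/M[0,0]*d,(v-M[1,2])/M[1,1]*d,d],-1)
    return p,d,(P-np.array(K["t"]))@np.array(K["R"])
def save(n,**k): np.savez(f"pics/{n}.npz",**k); cv2.imwrite(f"pics/{n}.png",k["p"][:,:,::-1])
E
python3 - <<'E'
from h import *
print(np.round(manip.current_tcp_rot(),2).tolist())
Kc=manip.get_calibration("wrist");print("cam offset",-np.array(Kc["R"]).T@Kc["t"]-manip.current_ee_pos(), np.round(Kc["R"],2).tolist())
R=manip.current_tcp_rot()
def go(p,yaw):
    best=None
    for f in (1,-1):
        q=manip.inverse_kinematics(p,down(yaw,f))
        if q is not None and (best is None or abs(q[5])<abs(best[0][5])): best=(q,f)
    print(np.round(best[0],2),best[1]); manip.move_j(best[0])
go([0.43,0.17,0.28],0.2)
p,d,X=cloud("wrist"); save("w1",p=p,d=d,X=X)
for n in("cradle","cradle_grip"): print([(np.round(x["at"],3),x["confidence"]) for x in manip.look_for("wrist",n)[:2]])
go([0.46,-0.19,0.33],0.0)
p,d,X=cloud("wrist"); save("w2",p=p,d=d,X=X)
for n in("way","seat_mean","jaws_end"): print([(np.round(x["at"],3),x["confidence"]) for x in manip.look_for("wrist",n)[:2]])
print(manip.current_time())
a=cv2.imread("pics/w1.png");b=cv2.imread("pics/w2.png")
cv2.imwrite("pics/w12.png",cv2.resize(np.hstack([a,b]),(800,300)))
E
```

```text
[[-0.94, 0.33, 0.0], [0.33, 0.94, 0.0], [-0.0, 0.0, -1.0]]
cam offset [-0.06756513  0.02390923  0.14095497] [[0.33, 0.94, -0.0], [0.91, -0.32, 0.28], [0.26, -0.09, -0.96]]
[ 0.28  0.14  1.8  -0.    1.2  -1.5 ] 1
[(array([0.476, 0.171, 0.022]), 0.57)]
[(array([0.477, 0.168, 0.021]), 0.61)]
[-0.49  0.17  1.65 -0.    1.33  1.09] -1
[(array([ 0.54 , -0.19 ,  0.084]), 0.67)]
[(array([ 0.54 , -0.188,  0.088]), 0.85)]
[]
5.1333
```

View pics/w12.png

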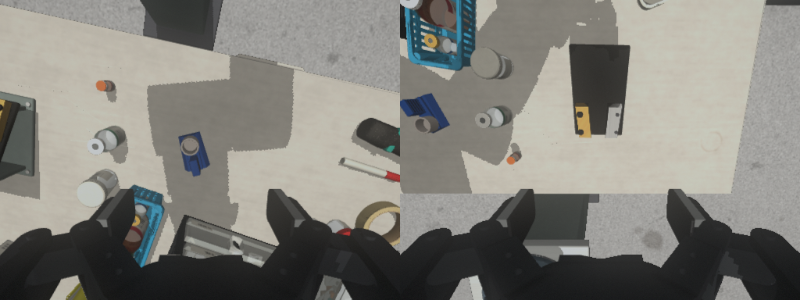

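The left half shows the cradle at (195,152) with its collar towards the robot. The right half shows the way at (600,90), with the brass jaw (+y) at (582,120) and the silver one at (614,120). Now I'll fit the poses from depth.

```bash
cat > fit.py <<'E'
from h import *
def fit_cradle(p,X,z0=0.,c=(0.477,0.17)):
    m=(np.hypot(X[...,0]-c[0],X[...,1]-c[1])<0.06)
    hsv=cv2.cvtColor(p,cv2.COLOR_RGB2HSV); H,S,V=[hsv[...,i].astype(int) for i in range(3)]
    out={}
    t=m&(X[...,2]>0.049)&(X[...,2]<.06); out["rib"]=X[t]
    t=m&(X[...,2]>0.038)&(X[...,2]<.0465)&(S<110); out["collar"]=X[t]
    t=m&(X[...,2]>0.008)&(X[...,2]<.06)&(H>105)&(H<130)&(S>110); out["blue"]=X[t]
    t=m&(X[...,2]>0.009)&(X[...,2]<.0185)&(H>105)&(H<130)&(S>110); out["foot"]=X[t]
    t=m&(abs(X[...,2])<.008)&(S<110); out["table"]=X[t]
    return out
def rect(P): return cv2.minAreaRect((P[:,:2]*1000).astype(np.float32))
def fit_way(p,X,c=(0.54,-0.19)):
    m=(abs(X[...,0]-c[0])<.11)&(abs(X[...,1]-c[1])<.09)&(X[...,2]>.02)
    dark=m&(p.max(2)<70)
    P=X[dark]
    for _ in range(4):
        q=P.mean(0); n=np.linalg.svd(P-q,full_matrices=False)[2][2]; n*=np.sign(n[2])
        P=P[abs((P-q)@n)<.003]
    return P,q,n
if __name__=="__main__":
    f=np.load("pics/w1.npz"); o=fit_cradle(f["p"],f["X"])
    for k,v in o.items(): print(k,len(v),np.round(v.mean(0),4) if len(v) else "", rect(v) if len(v)>5 else "")
    # plane of the rectangle on foot + rib etc.
    for nm in ("w2","top0"):
        f=np.load(f"pics/{nm}.npz"); 
        if nm=="w2": X=f["X"]
        else:
            d=f["d"];v,u=np.mgrid[:384,:512]; M=f["camera_matrix"]
            X=(np.stack([(u-M[0,2])/M[0,0]*d,(v-M[1,2])/M[1,1]*d,d],-1)-f["t"])@f["R"]
        P,q,n=fit_way(f["p"],X)
        ux=np.array([1,0,0])-n*n[0]; ux/=np.linalg.norm(ux); uy=np.cross(n,ux)
        B=np.c_[(P-q)@ux,(P-q)@uy]
        r=cv2.minAreaRect((B*1000).astype(np.float32))
        print(nm,len(P),"tilt",np.degrees(np.arccos(n[2])),"yaw(normal)",np.degrees(np.arctan2(-n[1],-n[0])),r,"q",np.round(q,4))
        print(" rect centre",q+ux*r[0][0]/1e3+uy*r[0][1]/1e3)
        # silver / brass
E
python3 fit.py; python3 -c "
import cv2;a=cv2.imread('pics/w1.png')[130:240,190:300];b=cv2.imread('pics/w2.png')[40:190,190:340]
import numpy as np
cv2.imwrite('pics/crop.png',np.hstack([cv2.resize(a,(400,400)),cv2.resize(b,(400,400))]))"
```

```text
rib 197 [0.4931 0.1735 0.0512] ((493.73291015625, 173.6404571533203), (29.30945587158203, 13.808723449707031), 24.592741012573242)
collar 209 [0.4632 0.16   0.041 ] ((469.8675537109375, 170.3437042236328), (64.37191009521484, 31.853782653808594), 51.094566345214844)
blue 537 [0.4872 0.1731 0.0263] ((476.9692077636719, 165.3230438232422), (68.64491271972656, 39.592872619628906), 24.912097930908203)
foot 298 [0.4857 0.1733 0.0134] ((476.9658508300781, 165.330322265625), (68.64491271972656, 38.40229415893555), 24.912097930908203)
table 3220 [ 0.4723  0.1704 -0.0016] ((477.49761962890625, 169.98976135253906), (118.4990234375, 119.01805877685547), 12.108366012573242)
w2 13278 tilt 78.91450485289403 yaw(normal) -179.8793162921157 ((151.36004638671875, 1.48516845703125), (345.8829345703125, 149.6568145751953), 0.32007160782814026) q [ 0.4706 -0.1896  0.398 ]
 rect centre [ 0.49974831 -0.189679    0.24950648]
top0 1982 tilt 24.889171710855962 yaw(normal) -0.8849892585696987 ((-16.11394500732422, -0.928863525390625), (90.6320571899414, 163.31101989746094), 88.4758529663086) q [ 0.5326 -0.1846  0.0826]
 rect centre [ 0.51797104 -0.18556997  0.07586746]
```

View pics/crop.png

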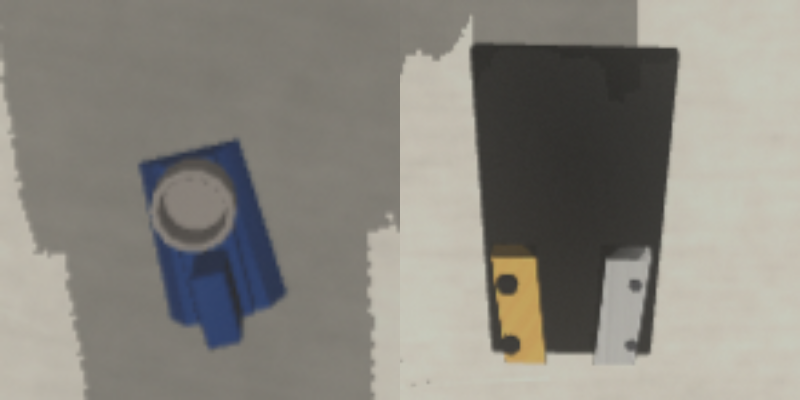

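Cradle fit: origin about (0.477, 0.166), yaw about 24.7°, from two rectangles that agree. In the crop, the bed's corners are at (472,45), (678,50), (650,352) and (492,352), and the jaws are clear. The way fit from the wrist view picked up the gripper, so I'll exclude it.

```bash
sed -i 's/&(X\[...,2\]>.02)$/\&(X[...,2]>.02)\&(X[...,2]<.13)/' fit.py
cat > fw.py <<'E'
from fit import *
def way(p,X,c=(0.54,-0.19)):
    P,q,n=fit_way(p,X,c)
    ux=np.array([1,0,0])-n*n[0]; ux/=np.linalg.norm(ux); uy=np.cross(n,ux)
    r=cv2.minAreaRect((np.c_[(P-q)@ux,(P-q)@uy]*1000).astype(np.float32))
    b=cv2.boxPoints(r); e=[b[1]-b[0],b[2]-b[1]]; e=max(e,key=np.linalg.norm); e=e/np.linalg.norm(e)*np.sign(e[0])
    x=ux*e[0]+uy*e[1]; C=q+(ux*r[0][0]+uy*r[0][1])/1e3
    print(len(P),"tilt",np.degrees(np.arccos(n[2])),"yaw",np.degrees(np.arctan2(x[1],x[0])),r[1],"mouth",C-x*.0125, "nyaw",np.degrees(np.arctan2(-n[1],-n[0])))
    return C-x*.0125,np.c_[x,np.cross(n,x),n]
if __name__=="__main__":
    f=np.load("pics/w2.npz"); p,X=f["p"],f["X"]; o,R=way(p,X)
    t=(abs(X[...,0]-.6)<.1)&(abs(X[...,1]+.3)<.03); print("table z",np.median(X[t][:,2]))
    L=(X-o)@R; hsv=cv2.cvtColor(p,cv2.COLOR_RGB2HSV)
    near=(abs(L[...,0]+.035)<.06)&(abs(L[...,1])<.055)&(L[...,2]>.010)&(L[...,2]<.019)
    for nm,s in(("brass",hsv[...,1]>110),("silver",(hsv[...,1]<60)&(p.max(2)>110))):
        Q=L[near&s]; print(nm,len(Q),Q.min(0)*1e3,Q.max(0)*1e3)
        for xx in(-.06,-.05,-.04,-.03,-.02,-.01):
            k=Q[abs(Q[:,0]-xx)<.004]; print(xx,k[:,1].min()*1e3,k[:,1].max()*1e3,end="; ")
        print()
E
python3 fw.py
```

```text
6333 tilt 24.883073270518384 yaw -1.082286050229185 (89.99263000488281, 161.96949768066406) mouth [ 0.50565441 -0.18562363  0.0694263 ] nyaw -0.9926195745696964
table z -0.001662193984236049
brass 525 [-66.93625194  15.46416675  10.66780948] [-1.46154163 40.48048374 18.00917583]
-0.06 15.616945274243392 34.92080037349694; -0.05 15.464166747428358 37.38585875435967; -0.04 16.760070610346496 38.22253560008971; -0.03 16.656093390419556 38.89808447548286; -0.02 17.807900784631123 38.68656648092458; -0.01 17.800658573846157 39.65117764187987; 
silver 603 [-68.26869384 -39.019944    10.37536316] [-1.32722818 36.46858818 16.62802817]
-0.06 -36.18292380385848 -13.825253392099013; -0.05 -36.7739306266806 -14.973029754796329; -0.04 -36.29562827642823 -15.999899310235678; -0.03 -37.10633662748234 -15.688764273334984; -0.02 -37.76443293957673 -16.624358570679895; -0.01 -38.38316621109796 -17.65753719354714;
```

```bash
cat >> h.py <<'E'
WO=np.array([0.5057,-0.1856,0.070]); a,t=np.radians(-1.04),np.radians(25)
WR=np.c_[[np.cos(a)*np.cos(t),np.sin(a)*np.cos(t),np.sin(t)],[-np.sin(a),np.cos(a),0],[-np.cos(a)*np.sin(t),-np.sin(a)*np.sin(t),np.cos(t)]]
TR=np.c_[WR[:,0],-WR[:,1],-WR[:,2]]
def W(x,y,z): return WO+WR@np.array([x,y,z])      # way -> world
def tl(): return (np.array(manip.current_ee_pos())-WO)@WR   # TCP in way
def F(): return np.array(manip.current_force())@WR
E
python3 - <<'E'
from h import *
yaw=np.radians(24.7); g=np.array([0.4934,0.1735]); D=down(yaw,-1)
for p,o in(([*g,.1],D),([*g,.2],D),(W(.063,0,.10),TR),(W(.063,0,.022),TR),(W(-.02,0,.022),TR),(W(.07,0,.003),TR)):
    print(np.round(manip.inverse_kinematics(p,o),2))
manip.set_gripper(0.6)
manip.move_ptp([*g,.10],D)
manip.move_l([*g,.022],max_speed=.1)
print(manip.current_force(), manip.current_ee_pos())
manip.set_gripper(0.0,60)
print("w",manip.current_grip_width(),manip.current_grip_force(),manip.current_force())
manip.move_l([*g,.17],max_speed=.15)
print("w",manip.current_grip_width(),manip.current_grip_force(),manip.current_force(),manip.current_time())
p,d=manip.grab_frame("side"); cv2.imwrite("pics/s1.png",cv2.resize(p[120:320,120:380,::-1],(780,600)))
E
```

```text
[ 0.25  0.48  1.83 -0.    0.83  1.39]
[ 0.25  0.34  1.75 -0.    1.05  1.39]
[-0.53  0.26  1.97  0.4   0.56  0.76]
[-0.49  0.43  1.95  0.5   0.41  0.67]
[-0.58  0.41  2.13  0.8   0.32  0.28]
[-0.48  0.48  1.92  0.51  0.4   0.67]
[0.06058547 0.10528987 0.56273316] [0.49377637 0.17355833 0.02249183]
w 0.1459408410778268 58.96935045719147 [-0.66841786  0.46217924  5.88071516]
w 0.15039209728552072 58.3588171005249 [-0.11354196 -0.38100175 -2.14999426] 9.65
```

View pics/s1.png

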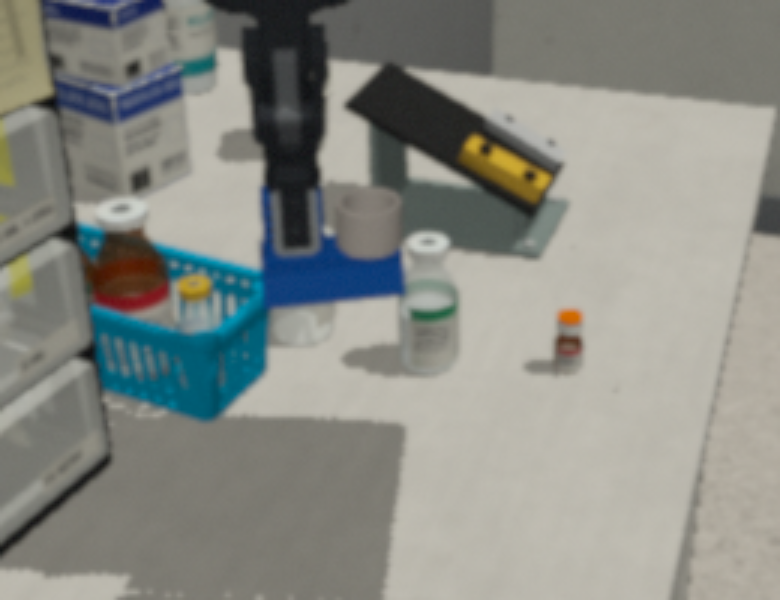

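The cradle (px 265–400, 190–305) hangs level in the fingers and is clear of everything. Next: carry it over the way, tilt it, and lower it onto the bed until it touches.

Run:
```python
from h import *
X0=.048+.018
yaw=np.radians(10)
manip.move_l([0.49,0.10,.20],max_speed=.2)
manip.move_l([0.50,-0.08,.22],attitude=down(np.radians(5),-1),max_speed=.2)
manip.move_ptp(W(X0,0,.10),TR); print(manip.current_time())
manip.move_l(W(X0,0,.034),max_speed=.1)
manip.dwell(.2); f0=F(); print("f0",f0, tl())
z=.032
while z>.014:
    manip.move_l(W(X0,0,z),max_speed=.02); f=F()-f0
    if f[2]>4: break
    z-=.001
print(z,tl(),F()-f0,manip.current_ft_torque(),manip.current_time())
np.save("f0.npy",f0)
p,d=manip.grab_frame("side"); cv2.imwrite("pics/s2.png",cv2.resize(p[100:250,200:400,::-1],(800,600)))
```

```text
11.875
f0 [-1.30900396 -0.09448023 -0.78681319] [ 0.06636192 -0.00013143  0.03452836]
0.021999999999999992 [ 6.61205283e-02 -5.77807843e-05  2.23765435e-02] [-0.53417669  0.38735718  8.24020923] [0.09447575 0.57390678 0.05982684] 15.6333
```

View pics/s2.png

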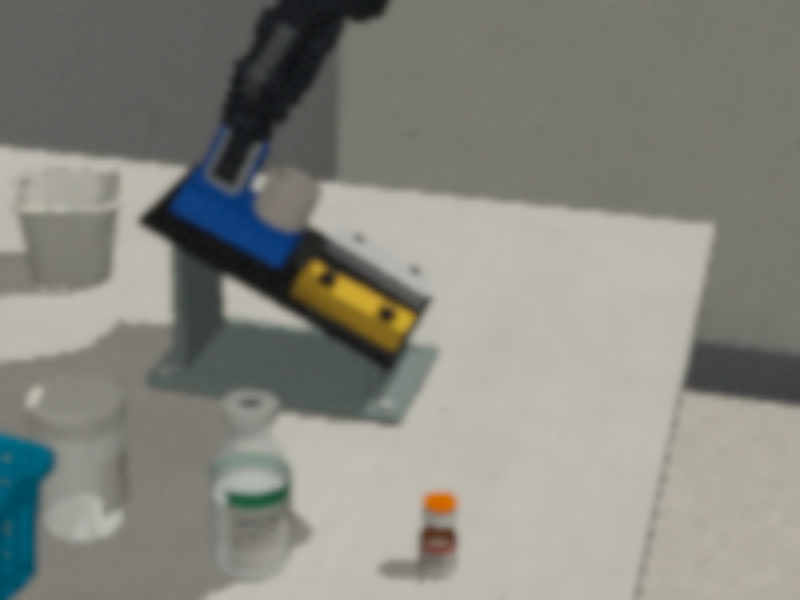

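The foot lies flush on the upper bed (px 170–300, 170–265), in line with the jaws, and the contact height is as predicted. Now sliding down with force monitoring.

Run:
```python
from h import *
f0=np.load("f0.npy"); z=.0225; y=0.; x=.066
def step(v): manip.move_l(W(x,y,z),max_speed=v); return F()-f0
print(step(.02)); x=.041; print(step(.05),manip.current_time())
log=[]
while x>-.022:
    x-=.0015 if x>.022 else .0008
    f=step(.02); log.append(np.r_[tl()*1e3,f])
    if abs(f[1])>1.5: y+=np.clip(f[1]*.00015,-.0005,.0005)
    if f[2]>6: z+=.0003
    elif f[2]<1.0: z-=.0002
    if f[0]>11 or np.abs(f).max()>30: break
print(np.round(log[::3],2)); print(np.round(log[-3:],2), y,z,manip.current_ft_torque(),manip.current_time())
```

```text
[ 0.31506826  0.25666095 -0.35231898]
[ 1.36804903 -0.11589137 -0.30033551] 16.5833
[[ 3.955e+01  1.000e-02  2.247e+01  1.500e+00 -1.100e-01 -8.600e-01]
 [ 3.500e+01 -7.000e-02  2.240e+01  1.060e+00 -7.600e-01  4.630e+00]
 [ 3.046e+01 -3.000e-02  2.239e+01  5.300e-01 -7.000e-01  2.610e+00]
 [ 2.582e+01  3.000e-02  2.240e+01  1.100e+00  8.000e-02  3.340e+00]
 [ 2.134e+01  4.000e-02  2.238e+01 -1.400e-01 -1.190e+00  2.520e+00]
 [ 1.901e+01  3.000e-02  2.238e+01  6.600e-01 -5.200e-01  1.560e+00]
 [ 1.702e+01 -2.000e-01  2.238e+01  3.190e+00 -5.300e-01  5.120e+00]
 [ 1.376e+01  1.700e-01  2.238e+01  1.100e-01  6.000e-02  3.690e+00]
 [ 1.201e+01 -8.000e-02  2.238e+01  1.700e+00 -1.400e+00  5.240e+00]
 [ 9.520e+00 -7.000e-02  2.235e+01  2.850e+00 -1.000e+00  5.820e+00]
 [ 6.870e+00  8.000e-02  2.247e+01  1.140e+00  2.600e-01 -1.400e-01]
 [ 4.980e+00 -1.800e-01  2.239e+01  2.970e+00 -7.200e-01  6.680e+00]
 [ 2.510e+00 -1.000e-01  2.237e+01  2.120e+00  2.300e-01  2.770e+00]
 [-3.000e-02 -1.000e-01  2.238e+01  1.770e+00 -3.400e-01  5.340e+00]
 [-2.580e+00  7.000e-02  2.237e+01  1.330e+00  1.420e+00  1.490e+00]
 [-5.030e+00  1.000e-02  2.239e+01  1.040e+00 -3.800e-01  8.800e-01]
 [-7.040e+00 -1.300e-01  2.236e+01  2.870e+00  3.400e-01  6.560e+00]
 [-8.170e+00 -1.800e-01  2.241e+01  1.136e+01  1.930e+00  2.500e-01]]
[[-7.96 -0.12 22.41  4.91 -0.84 -2.1 ]
 [-8.13 -0.13 22.4   7.92  2.12  0.15]
 [-8.17 -0.18 22.41 11.36  1.93  0.25]] 0.0006071272446547538 0.021900000000000024 [ 0.33450113 -1.16451088  0.12599358] 29.5833
```

It wedges at cradle x ≈ -26 mm. I'll push on to about 15 N, release, then re-press the heel face with shut fingers to confirm.

Run:
```python
from h import *
f0=np.load("f0.npy")
p=tl(); q=np.array([p[0],p[1],p[2]]); 
# continue gripped
x=p[0]-.0012; y,z=.0005,.0220
for _ in range(8):
    manip.move_l(W(x,y,z),max_speed=.02); f=F()-f0
    print(np.round(tl()*1e3,2),np.round(f,1))
    if f[0]>14: break
    x-=.0005
manip.set_gripper(.45); 
t=tl(); manip.move_l(W(t[0],0,.085),max_speed=.15)
manip.set_gripper(0.0,20)
manip.move_l(W(.036,0,.085),max_speed=.15)
manip.move_l(W(.036,0,.03),max_speed=.15)
manip.dwell(.1); f1=F()
manip.move_l(W(.036,0,.006),max_speed=.06)
print("down",F()-f1,manip.current_time())
x=.036
while x>.005:
    x-=.001
    manip.move_l(W(x,0,.006),max_speed=.03); f=F()-f1
    if f[0]>1: print(np.round(tl()*1e3,2),np.round(f,1))
    if f[0]>15: break
    if manip.current_time()>44: break
manip.dwell(.2); print("end",tl()*1e3,F()-f1,manip.current_time())
```

```text
[-8.12 -0.13 22.37] [7.6 0.9 5.8]
[-8.18 -0.16 22.41] [11.5  2.   2.9]
[-8.22 -0.19 22.43] [14.1  2.4  0.4]
down [ 0.09658278 -0.08401019  0.32243341] 33.3417
[21.71 -0.35  6.17] [ 3.8  0.2 -0.2]
[21.67 -0.93  6.4 ] [ 7.5 -1.4  0.1]
[21.54 -1.07  6.53] [13.  -0.1 -0.7]
[21.45 -1.18  6.82] [16.7  2.6  1. ]
end [21.4324446  -1.13382759  6.83587883] [16.83645296  3.02218098  1.94834563] 38.0417
```

Run:
```python
from h import *
manip.move_l(W(.036,0,.008),max_speed=.08)
manip.move_l(W(.036,0,.10),max_speed=.15)
p,d,X=cloud("side"); cv2.imwrite("pics/s3.png",cv2.resize(p[100:250,200:400,::-1],(800,600)))
print(manip.current_time(),F())
```

```text
39.2333 [ 0.02458241 -0.099649   -0.40634457]
```

View pics/s3.png

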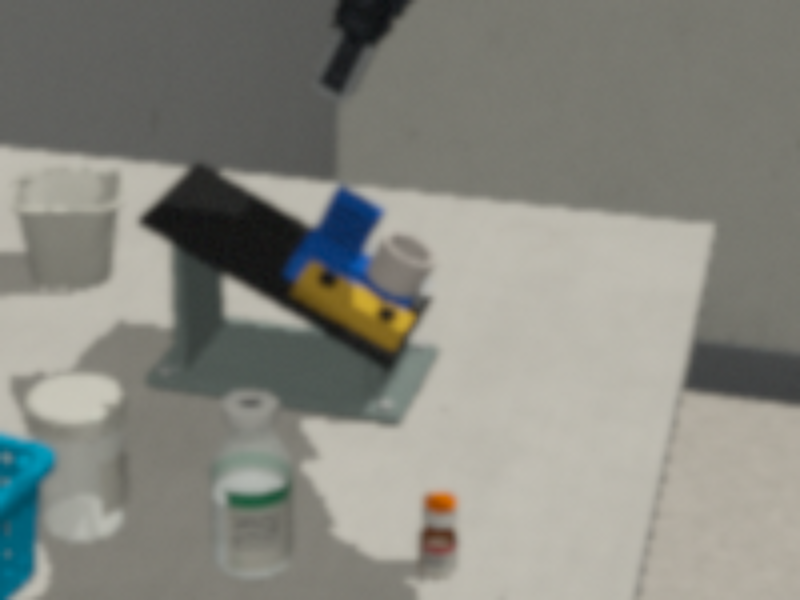

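The cradle (px 285–430, 190–300) sits flat between the jaws with its collar pointing down the slope. The arm is clear, and the vials and pot haven't moved.

```bash
python3 -c "
from bench import manip
print(manip.sign_off())"
```

```text
the job is handed in; nothing more can be done
None
```

The cradle is wedged between the jaws about 26 mm past the mouth, pressed to about 17 N and then released; the vials and pot were left where they stood, and I handed the job in at about 39 s, though sign-off returned no verdict.

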